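# Switch on and tare the bench scale

## Robot

A 6-joint arm with a two-finger parallel gripper is mounted at the origin on the work surface. World frame = base frame: x ahead of the robot, y to its left, z up, the work surface at z = 0. Lengths are in m, angles in rad, forces in N, time in s.
With the tool pointing down it reaches from about 0.325 to 0.775 m from the base axis. Payload 5.5 kg.
Tool frame: the origin (TCP) lies midway between the tips of the shut fingers; the grasp point (between the pads) lies behind it (arm.tcp_to_grasp is the z of the grasp point in the tool frame, in m); z points along the fingers, y is the direction in which the jaws open and shut (so a half turn about z gives the same grasp; the last joint's range is limited). The gripper opens to 85 mm and grips with 20 to 120 N. Pads are 22 mm wide; open, the fingers measure 114 mm over their backs; the gripper's body (76 mm by 85 mm) begins 54 mm behind the grasp point. The pads swing forward as they close: fully open they stand 13 mm farther back than shut.
Start: joints at [1.15, 0.091, 1.231, -0, 1.82, -0.057], TCP at [0.214, 0.561, 0.203] pointing down, gripper open.
Joint ranges: [-2.87, 2.87], [-0.86, 2.18], [0.17, 2.46], [-1.51, 4.65], [0.06, 2.69], [-2.65, 2.65]. Speed limits (rad/s): [2.57, 2.57, 3.01, 3.14, 3.14, 3.14].

## Interface

Orientations are given as a unit quaternion [w, x, y, z].
In Python, from plant import arm gives the robot as it stands.
- The arm moves only by the tool jog_arm, never from a script. Its argument "increments" is a list of rows, each a list of 5 numbers: the finger opening in mm, from 0 to 85.4, then the shift along the tool's x, y, z in units of 50 mm (1.0 is 50 mm), then the turn about the tool's z in units of 8 degrees (1.0 is 8 degrees). In form: [[fingers, x, y, z, spin], ...]. A call has 1 to 20 rows; each row is the pose to reach, as a shift and turn from the pose commanded when the call began, along the tool's axes at that moment; what a row does not reach only later rows make up. A row lasts 1/8 s, in which the tool goes at most 62.5 mm and 10.7 degrees, less where a joint would pass 70% of its speed; a pose out of reach is approached as far as the arm can. A call with a gripper value outside its range is refused whole. The fingers move at their own pace and stop on an object; "squeeze" is the grip in N (left out, the last holds). Time passes only in rows, so rows that repeat a pose let the fingers close. It gives the time, the measured TCP pose, the force and the opening at its end, in the units of the state.
- arm.get_state(): the state, without advancing time (a new reading comes with each control period).
- arm.grab_frame(name): name is "side" or "top"; returns the picture (384x512x3 uint8, blue, green, red); there is no depth.
- arm.get_calibration(name): a dict with "fx", "fy", "cx", "cy" (pixels), "extrinsics" (4x4, takes a point from camera to world coordinates). Camera axes: x right, y down, z forward; pixel columns grow to the right and rows downward; lengths in m; the calibration is good to about 2 mm. A picture is of the moment at which its call begins. get_calibration takes no time and is no camera call.
- arm.sign_off(): hands the job in, once; it reports no verdict.
The state is a dict: "clock": time; "joint_pos": joint angles; "joint_velocities": joint speeds; "joint_torque": joint torques, N m; "ee_pos": TCP position; "tcp_rot": TCP orientation; "wrist_force": force on the tool from outside, world axes, zero at the start; "torque": the same for the moment, N m; "opening": opening from 0.0 (shut) to 1.0 (fully open).
Only numpy, scipy, OpenCV 4.12 (cv2) and the standard library are available. Lean on these libraries where they do the work, as an engineer would, in place of code of your own. Each camera call takes 0.05 s, during which the arm holds its last target.

## Task

Get the scale ready to weigh into the empty jug that already stands on it: on the grey switch box push the raised half of the rocker fully down, then press the scale's round key fully in so that it stays in, then press the oblong bar key, keep it pressed for a good second, and let go. Never press a key before its turn and leave the square key alone. Nothing is to be picked up or shifted: the jug stays on the scale and the other things stay where they are.

Things in the scene. Friction and masses are not known exactly. Their poses are not given: they have to be found in the camera images.
- switch_box: fixed grey box 90 mm (its x) by 130 mm (its y), 45 mm high, origin under its centre; it may stand left or right of the scale, turned any way up to 70 degrees. On its top, centred 32 mm to its -y side, is the rocker; on its +y side a round socket cover (fixed, top 54 mm above the table).
- rocker (a joint): angle of the switch box's V-shaped rocker (two halves, each 30 mm long along the box's x and 32 mm wide, pivot line at their top middle, 57 mm above the table). About 0: off, the half on the box's +x side stands raised at 0.36 rad, the other is level. 0.36: on, the +x half is level, its top 57 mm above the table. It turns with friction, about 4 N at its raised end, and stays where it is left.
- rocker_press (a point): point on the top of the rocker's raised half, 22 mm from the pivot line towards the box's +x; moves with the rocker, z down by about 8 mm when on
- scale: fixed white bench scale 320 mm (its x) by 250 mm (its y), origin under its centre, turned up to 20 degrees. Key panel on its -x side (facing the robot), panel top 50 mm above the table, with three grey keys in a row along y, 125 mm to the -x side of the origin, 66 mm apart, in any order; behind them a blank display strip; then the steel platform, its top 70 mm above the table, centre 55 mm to +x.
- on_key (a joint): depth of the scale's round key (30 mm across), m: 0 out, 0.006 fully in. It slides down with about 4 N of friction and stays in where it is left; it does not spring back.
- on_key_top (a point): centre of the top face of the round key, 62 mm above the table when out
- tare_key (a joint): depth of the scale's oblong bar key (48 mm along the scale's y, 20 mm along its x), m: 0 out, 0.006 fully in. Spring key: starts to move at 1.5 N, fully in at about 5 N, comes back when let go.
- tare_key_top (a point): centre of the top face of the bar key, 62 mm above the table when out
- unit_key (a joint): depth of the scale's square key (27 mm square), m, 0 out; spring key, not to be pressed
- unit_key_top (a point): centre of the top face of the square key, 62 mm above the table when out
- jug: open hazy plastic jug standing on the scale's platform, 104 mm across the rim, 105 mm tall, origin under its centre, a handle reaching 90 mm out along its x
- mould: bystander: open wooden soap mould, 130 x 85 x 60 mm, origin under its centre, z up
- beaker: bystander: clear open glass beaker, 84 mm across, 115 mm tall, origin under its centre
- jar: bystander: closed jar, 68 mm across, 75 mm tall, origin under its centre
- spatula: bystander: spatula lying flat, 200 mm long, its x axis along it
- blender: bystander: white stick blender with a steel shaft lying on its side, 380 mm long, 60 mm high, its x axis along it, origin on the table under its middle
- bowl: bystander: white bowl, 110 mm across, 45 mm tall, origin under its centre
Mind the look-alikes: they are no part of the job. What is shaped like the switch_box but blue or red is not meant.

How it is judged:
By the outcome, as a careful person would: the job done as asked, in the order asked, and still so for the second after the job is handed in, with the robot touching nothing.
It also fails if it takes over 59 s, if anything falls off the work surface, if the arm or the gripper's body presses on something with over 40 N, if the wrist force passes 120 N, or if a joint passes its speed limit or range.

## Working session

There is one attempt and no reset: what is moved stays moved. The work goes in short steps, Python scripts to look and compute and a tool call to move; the robot and the scene stay as the last step left them, time stands still between calls to the robot, and variables do not carry over. Pictures are saved under pics/ and viewed, and the job is handed in when it is done.

Besides the shell and the picture viewer there is one more tool, called as name(argument=value, ...) on one line, values as JSON. jog_arm: Moves the arm, as the interface text tells. Its arguments: {"type":"object","properties":{"increments":{"type":"array","items":{"type":"array","items":{"type":"number"}}},"squeeze":{"type":"number"}},"required":["increments"]}

```bash
mkdir -p pics; ls; python3 - <<'E'
from plant import arm
import cv2,numpy as np
for n in("top","side"):
    f=arm.grab_frame(n); cv2.imwrite(f"pics/{n}0.png",f)
    cv2.imwrite(f"pics/{n}0b.png",cv2.resize(f,(800,600),interpolation=cv2.INTER_CUBIC))
    c=arm.get_calibration(n);print(n,c)
s=arm.get_state();print(s)
E
```

```text
pics
top {'fx': 417.4308629385486, 'fy': 417.4308629385486, 'cx': 253.591088779355, 'cy': 188.4542023900897, 'extrinsics': array([[ 1.39025547e-03, -9.96161586e-01,  8.75223476e-02,
         4.13987698e-01],
       [-9.99886089e-01, -2.70015457e-03, -1.48498435e-02,
         5.84379457e-02],
       [ 1.50291675e-02, -8.74917328e-02, -9.96051867e-01,
         1.42764319e+00],
       [ 0.00000000e+00,  0.00000000e+00,  0.00000000e+00,
         1.00000000e+00]])}
side {'fx': 410.6145046918645, 'fy': 410.6145046918645, 'cx': 245.10239304202932, 'cy': 196.175299946256, 'extrinsics': array([[ 0.96991751, -0.14927645,  0.1922929 ,  0.22781921],
       [-0.2426636 , -0.53009659,  0.81247275, -1.37043045],
       [-0.01934924, -0.83469404, -0.55037393,  1.02294476],
       [ 0.        ,  0.        ,  0.        ,  1.        ]])}
{'clock': 0.1, 'joint_pos': array([ 1.15032446e+00,  9.18047021e-02,  1.23179622e+00,  5.42238576e-06,
        1.81976530e+00, -5.66677267e-02]), 'joint_velocities': array([ 0.00122051, -0.00271799, -0.00246422, -0.0013303 , -0.00168412,
        0.00072939]), 'joint_torque': array([ 1.57041111e-03, -4.60217929e+01, -4.19216323e+01, -1.43086454e-04,
        1.05892896e-02,  2.15670127e-05]), 'ee_pos': array([0.21335925, 0.56046479, 0.20233394]), 'tcp_rot': array([-2.12112545e-04,  1.80899863e-01,  9.83501120e-01, -8.61046703e-04]), 'wrist_force': array([0.12637171, 0.44453326, 0.08223763]), 'torque': array([ 0.00380525, -0.02028539, -0.00198469]), 'opening': 1.0055457483467578}
```

View pics/top0b.png

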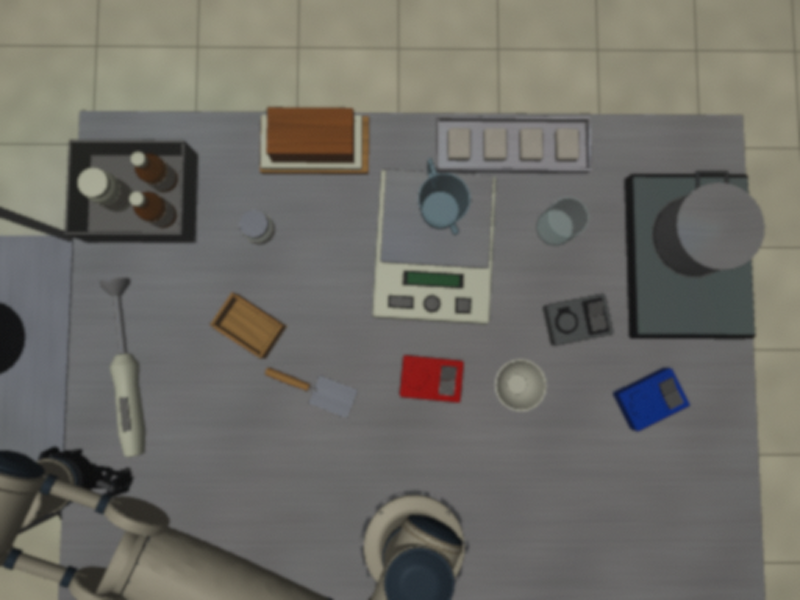

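View pics/side0b.png

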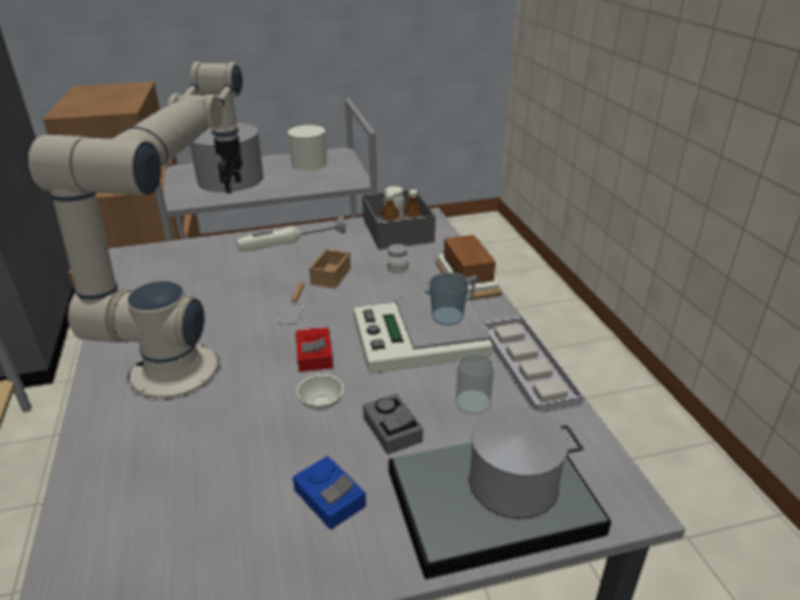

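The top view (800 px scale) shows these candidates:
- **Switch box:** grey box at (578,319). The look-alikes are red at (432,379) and blue at (652,399). I choose the grey one.
- **Scale keys:** bar at (401,301), round at (432,303), square at (463,305).

Next I'll check close crops.

```bash
python3 - <<'E'
import cv2,numpy as np
t=cv2.imread("pics/top0.png");s=cv2.imread("pics/side0.png")
a=cv2.resize(t[180:230,340:400],(480,400),interpolation=cv2.INTER_CUBIC)
b=cv2.resize(t[165:215,235:320],(680//1,400),interpolation=cv2.INTER_CUBIC)
c=cv2.resize(s[245:295,225:275],(400,400),interpolation=cv2.INTER_CUBIC)
d=cv2.resize(s[185:245,220:320],(666,400),interpolation=cv2.INTER_CUBIC)
cv2.imwrite("pics/boxcrop.png",np.hstack([a[:, :400],c]))
cv2.imwrite("pics/sc1.png",b);cv2.imwrite("pics/sc2.png",d)
E
```

```text
(no output)
```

View pics/boxcrop.png

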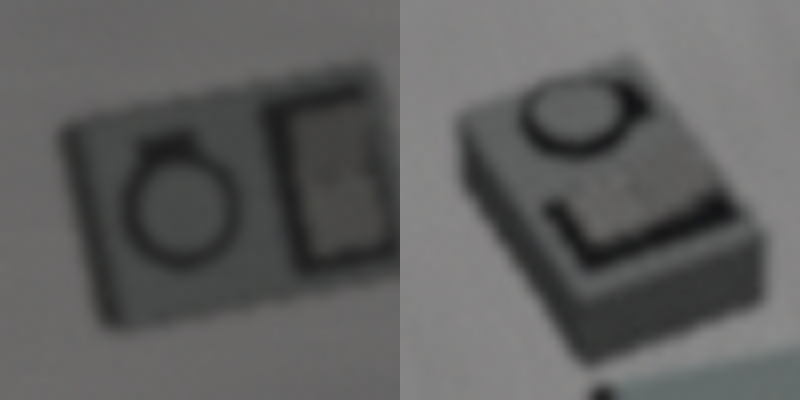

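View pics/sc1.png

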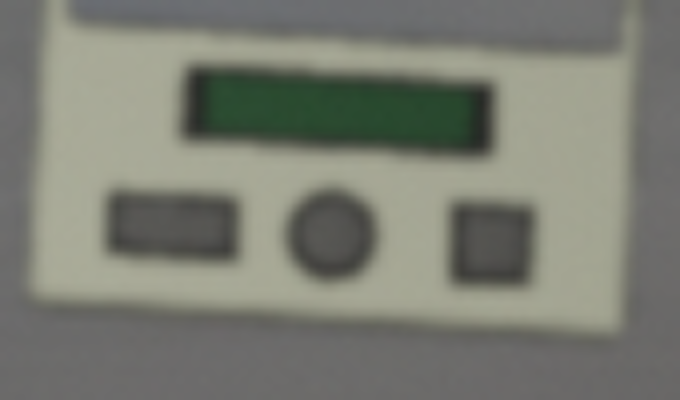

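View pics/sc2.png

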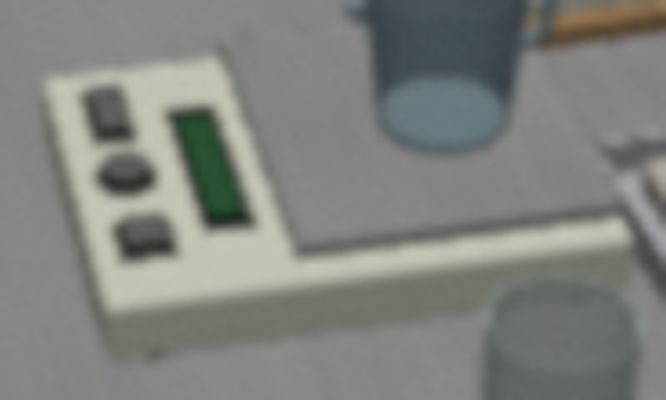

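```bash
cat > h.py <<'E'
import cv2,numpy as np
from plant import arm
def ray(n,u,v,z):
    c=arm.get_calibration(n);E=c["extrinsics"]
    d=E[:3,:3]@np.array([(u-c["cx"])/c["fx"],(v-c["cy"])/c["fy"],1]);o=E[:3,3]
    return o+d*(z-o[2])/d[2]
def proj(n,p):
    c=arm.get_calibration(n);E=c["extrinsics"]
    q=E[:3,:3].T@(np.array(p)-E[:3,3]);return np.array([c["fx"]*q[0]/q[2]+c["cx"],c["fy"]*q[1]/q[2]+c["cy"]])
E
python3 - <<'E'
from h import *
np.set_printoptions(precision=4,suppress=True)
t=cv2.imread("pics/top0.png")
K=8
def up(x0,y0,x1,y1): return cv2.resize(t[y0:y1,x0:x1],None,fx=K,fy=K,interpolation=cv2.INTER_CUBIC)
def px(x,y,x0,y0): return (x+.5)/K-.5+x0,(y+.5)/K-.5+y0
# scale keys
x0,y0=238,182; a=up(x0,y0,318,206); g=cv2.cvtColor(a,cv2.COLOR_BGR2GRAY)
_,m=cv2.threshold(g,0,255,cv2.THRESH_BINARY_INV+cv2.THRESH_OTSU)
cs,_=cv2.findContours(m,cv2.RETR_EXTERNAL,cv2.CHAIN_APPROX_NONE)
for c in cs:
    if cv2.contourArea(c)<3000: continue
    (x,y),wh,an=cv2.minAreaRect(c);u,v=px(x,y,x0,y0)
    print("key",(round(u,1),round(v,1)),np.array(wh)/K/417*1.36*1000,an,ray("top",u,v,.058),ray("top",u,v,.062))
# box
print(t[190:222:2,345:395:4].tolist()[8])
x0,y0=335,175;a=up(x0,y0,405,235)
g=cv2.cvtColor(a,cv2.COLOR_BGR2GRAY); _,m=cv2.threshold(g,0,255,cv2.THRESH_BINARY_INV+cv2.THRESH_OTSU)
sub=np.int32(a); r=sub[...,2]-sub[...,0]
cs,_=cv2.findContours(m,cv2.RETR_EXTERNAL,cv2.CHAIN_APPROX_NONE);c=max(cs,key=cv2.contourArea)
R=cv2.minAreaRect(c)
for p in cv2.boxPoints(R): print("corner",px(*p,x0,y0),ray("top",*px(*p,x0,y0),.045))
o=a.copy();cv2.drawContours(o,[np.int32(cv2.boxPoints(R))],0,(0,0,255),1)
o2=cv2.applyColorMap(np.uint8(np.clip(r*4+128,0,255)),cv2.COLORMAP_JET)
cv2.imwrite("pics/boxm.png",np.hstack([np.uint8(np.clip(o*1.8,0,255)),o2])[:, :].copy() if 0 else cv2.resize(np.hstack([np.uint8(np.clip(o*1.8,0,255)),o2]),(800,343)))
E
```

```text
key (296.0, 195.1) [36.4744 36.3298] 1.8476102352142334 [ 0.5128 -0.1018  0.058 ] [ 0.5125 -0.1014  0.062 ]
key (256.1, 192.9) [55.8275 28.9541] 2.321530342102051 [0.5198 0.0296 0.058 ] [0.5195 0.0297 0.062 ]
key (275.9, 193.9) [38.3213 38.3213] 90.0 [ 0.5164 -0.0356  0.058 ] [ 0.5161 -0.0353  0.062 ]
key (314.8, 193.5) [77.8657 17.1223] 90.0 [ 0.5182 -0.1639  0.058 ] [ 0.5179 -0.1633  0.062 ]
key (277.0, 183.1) [  9.7842 128.4173] 90.0 [ 0.5524 -0.0392  0.058 ] [ 0.552  -0.0389  0.062 ]
key (266.1, 193.5) [ 77.8657 186.307 ] 90.0 [ 0.5178 -0.0033  0.058 ] [ 0.5175 -0.0031  0.062 ]
[[104, 103, 105], [70, 71, 71], [67, 68, 66], [53, 54, 52], [73, 73, 71], [73, 73, 71], [49, 50, 49], [71, 72, 70], [45, 45, 46], [71, 74, 74], [69, 72, 72], [62, 62, 61], [100, 101, 102]]
corner (np.float32(346.1444), np.float32(195.00502)) [ 0.5144 -0.2706  0.045 ]
corner (np.float32(387.1397), np.float32(186.73706)) [ 0.5425 -0.4086  0.045 ]
corner (np.float32(392.56403), np.float32(213.63257)) [ 0.4527 -0.4244  0.045 ]
corner (np.float32(351.5687), np.float32(221.90054)) [ 0.4251 -0.287   0.045 ]
```

View pics/boxm.png

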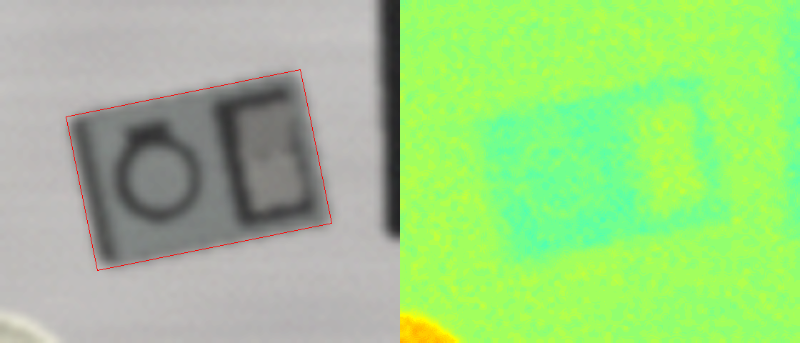

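```bash
python3 - <<'E'
from h import *
np.set_printoptions(precision=4,suppress=True)
print("pivot from top crop",ray("top",382.2,202.4,.057))
# side-crop: pivot mid at (640,190) in boxcrop -> side px
print("pivot from side",ray("side",225+(640-400+.5)/8-.5,245+(190.5)/8-.5,.057))
yaw=np.deg2rad(10.8);x=np.array([np.cos(yaw),np.sin(yaw)]);y=np.array([-x[1],x[0]])
e=(np.array([.5425,-.4086])+np.array([.4527,-.4244]))/2
c=e+.065*y;p=c-.032*y;print("centre",c,"pivot",p,"press",p+.0206*x,"far end",p+.03*x)
t=cv2.imread("pics/top0.png");s=cv2.imread("pics/side0.png")
for n,im,(x0,y0) in(("top",t,(345,175)),("side",s,(225,245))):
    a=np.uint8(np.clip(1.8*cv2.resize(im[y0:y0+50,x0:x0+50],None,fx=8,fy=8,interpolation=cv2.INTER_CUBIC).astype(float),0,255))
    def dot(P,col):
        q=proj(n,P);cv2.circle(a,(int((q[0]-x0+.5)*8),int((q[1]-y0+.5)*8)),4,col,-1)
    for sx in(-.045,.045):
        for sy in(-.065,.065): dot([*(c+sx*x+sy*y),.045],(0,0,255))
    dot([*p,.057],(0,255,0));dot([*(p+.0206*x),.0647],(255,0,0))
    for sy in(-.016,.016):
        dot([*(p+.028*x+sy*y),.0676],(255,0,255));dot([*(p-.03*x+sy*y),.057],(0,255,255))
    if n=="top":A=a
cv2.imwrite("pics/chk.png",np.hstack([A,a]))
for n,im,(x0,y0) in(("top",t,(240,165)),("side",s,(220,185))):
    a=cv2.resize(im[y0:y0+50,x0:x0+66],None,fx=6,fy=6,interpolation=cv2.INTER_CUBIC)
    for P in((.5195,.0297,.062),(.5161,-.0353,.062),(.5125,-.1014,.062)):
        q=proj(n,P);cv2.circle(a,(int((q[0]-x0+.5)*6),int((q[1]-y0+.5)*6)),4,(0,0,255),-1)
    if n=="top":A=a
cv2.imwrite("pics/chk2.png",np.hstack([A,a]))
E
```

```text
pivot from top crop [ 0.4893 -0.3868  0.057 ]
pivot from side [ 0.4888 -0.3819  0.057 ]
centre [ 0.4854 -0.3527] pivot [ 0.4914 -0.3841] press [ 0.5117 -0.3802] far end [ 0.5209 -0.3785]
```

View pics/chk.png

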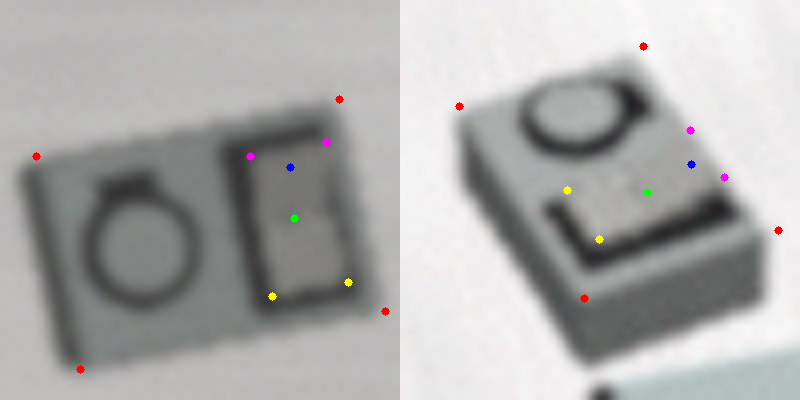

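View pics/chk2.png

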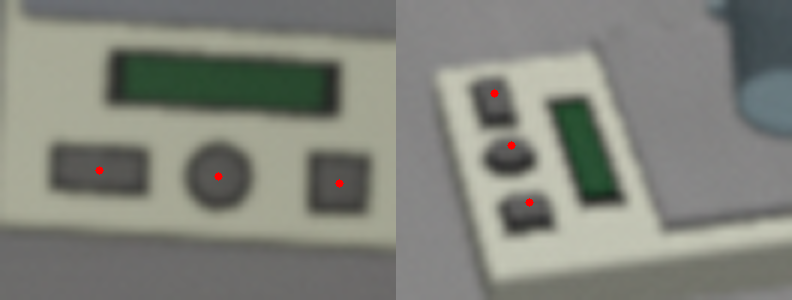

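The projected outlines fit to about 2-3 mm in both views. Yaw is about 10.8°, the pivot is near (0.490, -0.385), and the raised half lies on the far (+x) side. I'm shutting the fingers and moving above the raised half.

jog_arm(increments=[[0, -0.68, -0.86, 0.05, 1.03], [0, -1.36, -1.72, 0.1, 2.06], [0, -2.05, -2.58, 0.15, 3.08], [0, -2.73, -3.44, 0.2, 4.11], [0, -3.41, -4.29, 0.25, 5.14], [0, -4.09, -5.15, 0.3, 6.17], [0, -4.78, -6.01, 0.35, 7.19], [0, -5.46, -6.87, 0.4, 8.22], [0, -6.14, -7.73, 0.5, 9.25], [0, -6.82, -8.59, 0.55, 10.28], [0, -7.5, -9.45, 0.6, 11.31], [0, -8.19, -10.31, 0.65, 12.33], [0, -8.87, -11.17, 0.7, 13.36], [0, -9.55, -12.02, 0.75, 14.39], [0, -10.23, -12.88, 0.8, 15.42], [0, -10.92, -13.74, 0.9, 16.44], [0, -11.6, -14.6, 0.95, 17.47], [0, -12.28, -15.46, 1.0, 18.5], [0, -12.28, -15.46, 1.0, 18.5], [0, -12.28, -15.46, 1.0, 18.5]], squeeze=40)

```text
clock: 2.6
ee_pos: [0.512, -0.3798, 0.1526]
tcp_rot: [-0.001, 0.995, 0.097, -0.001]
wrist_force: [0.8, 0.0, 0.5]
opening: 0.002
```

jog_arm(increments=[[0, 0, 0, 0.5, 0], [0, 0, 0, 1.0, 0], [0, 0, 0, 1.4, 0], [0, 0, 0, 1.4, 0]])

```text
clock: 3.1
ee_pos: [0.5115, -0.3787, 0.0819]
tcp_rot: [-0.001, 0.995, 0.098, -0.001]
wrist_force: [-0.3, 0.8, 0.2]
opening: 0.002
```

```bash
cat > look.py <<'E'
import sys
from h import *
name,p=sys.argv[1],[float(v) for v in sys.argv[2:5]]
o=[]
for n in("top","side"):
    f=arm.grab_frame(n);q=proj(n,p).astype(int)
    x=max(0,min(512-90,q[0]-45));y=max(0,min(384-90,q[1]-45))
    o.append(cv2.convertScaleAbs(cv2.resize(f[y:y+90,x:x+90],(400,400),interpolation=cv2.INTER_CUBIC),alpha=1.5))
cv2.imwrite(f"pics/{name}.png",np.hstack(o))
s=arm.get_state();print(s["clock"],s["ee_pos"],s["wrist_force"])
E
python3 look.py r1 .51 -.38 .06
```

```text
3.2 [ 0.51258059 -0.37990215  0.08453466] [ 0.37402926 -0.46719216  0.25803228]
```

View pics/r1.png

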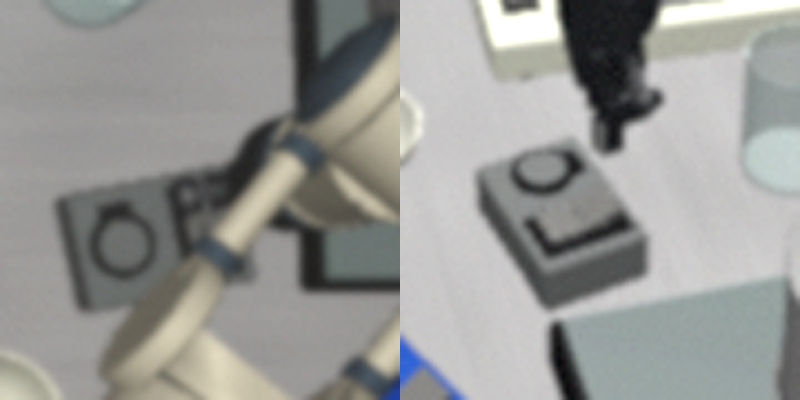

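```bash
python3 - <<'E'
from h import *
p=[.51,-.38,.06]
for n in("side","top"):
    q=proj(n,p).astype(int);x,y=q-45
    for P in([.5125,-.38,.083],[.5125,-.38,.065],[.4905,-.3845,.057]):
        r=(proj(n,P)-[x,y]+.5)*400/90;print(n,P,r+([400,0] if n=="side" else 0))
E
```

```text
side [0.5125, -0.38, 0.083] [607.54039765 179.59409105]
side [0.5125, -0.38, 0.065] [607.48773926 197.31195818]
side [0.4905, -0.3845, 0.057] [581.15944273 214.37171617]
top [0.5125, -0.38, 0.083] [213.38309443 197.03159896]
top [0.5125, -0.38, 0.065] [205.53202251 198.790218  ]
top [0.4905, -0.3845, 0.057] [208.87990482 229.1099713 ]
```

```bash
python3 - <<'E'
from h import *
o=[]
for n in("top","side"):
    f=arm.grab_frame(n);q=proj(n,[.5125,-.38,.083]);x,y=(q-[20,22]).astype(int)
    a=cv2.convertScaleAbs(cv2.resize(f[y:y+40,x:x+40],(400,400),interpolation=cv2.INTER_CUBIC),alpha=2)
    for P,c in(([.5125,-.38,.083],(0,0,255)),([.5125,-.38,.103],(0,255,0)),([.4905,-.3845,.057],(255,0,0))):
        r=(proj(n,P)-[x,y]+.5)*10;cv2.circle(a,(int(r[0]),int(r[1])),4,c,1)
    o.append(a)
cv2.imwrite("pics/z1.png",np.hstack(o))
E
```

```text
(no output)
```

View pics/z1.png

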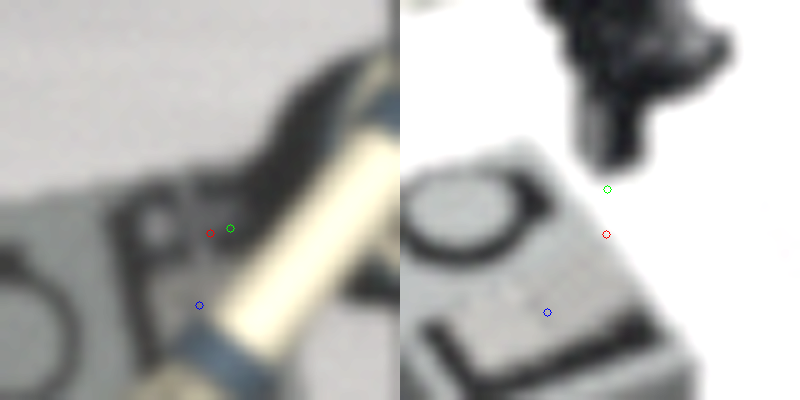

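```bash
python3 - <<'E'
from h import *
o=[]
for n in("top","side"):
    f=arm.grab_frame(n);q=proj(n,[.5125,-.38,.083]);x,y=(q-[20,22]).astype(int)
    o.append(cv2.resize(f[y:y+40,x:x+40],(400,400),interpolation=cv2.INTER_CUBIC))
cv2.imwrite("pics/z2.png",np.hstack(o))
s=arm.get_state();print(s["clock"],s["ee_pos"],s["joint_pos"])
E
```

```text
3.4 [ 0.51278253 -0.3805511   0.0848765 ] [-6.91696040e-01  2.00409510e-01  1.32038929e+00 -3.21293118e-05
  1.61851191e+00  6.84302350e-01]
```

View pics/z2.png

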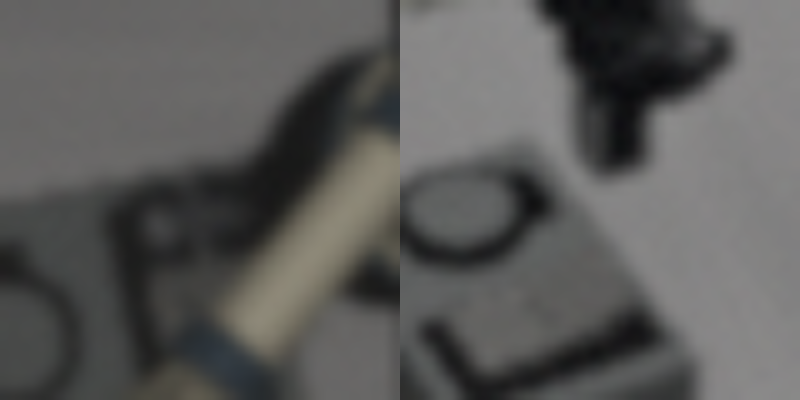

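The side view shows the fingertip about 20 mm higher than the reported TCP, which disagrees. I'll descend in small steps and watch the force to settle it.

jog_arm(increments=[[0, 0, 0, 0.15, 0], [0, 0, 0, 0.25, 0], [0, 0, 0, 0.25, 0]])

```text
clock: 3.78
ee_pos: [0.5118, -0.3798, 0.0697]
tcp_rot: [-0.001, 0.995, 0.097, -0.001]
wrist_force: [0.1, -0.3, 0.0]
opening: 0.0
```

jog_arm(increments=[[0, 0, 0, 0.06, 0], [0, 0, 0, 0.1, 0], [0, 0, 0, 0.1, 0]])

```text
clock: 4.15
ee_pos: [0.5122, -0.3801, 0.0656]
tcp_rot: [-0.0, 0.995, 0.097, -0.0]
wrist_force: [-0.5, 0.0, -0.0]
opening: 0.003
```

```bash
python3 look.py r2 .51 -.38 .06
```

```text
4.25 [ 0.51226137 -0.38017579  0.06593334] [0.42215838 0.25947179 0.88061736]
```

View pics/r2.png

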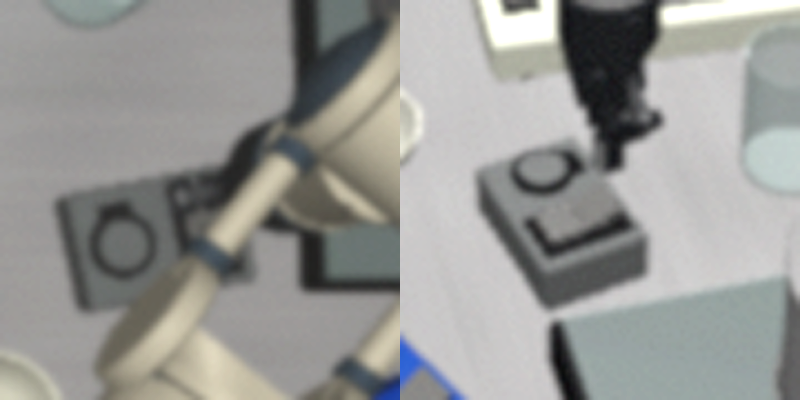

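```bash
python3 - <<'E'
from h import *
t0=cv2.imread("pics/top0.png");t=arm.grab_frame("top")
x,y=345,180
f=lambda a:cv2.convertScaleAbs(cv2.resize(a[y:y+40,x:x+55],(550,400)[:2] if 0 else (400,291),interpolation=cv2.INTER_CUBIC),alpha=2)
a,b=f(t0),f(t)
for P,c in(([.5122,-.38,.0657],(0,0,255)),([.5122,-.38,.088],(0,255,0)),([.5122,-.345,.066],(255,0,0))):
    r=(proj("top",P)-[x,y]+.5)*400/55;cv2.circle(b,(int(r[0]),int(r[1])),4,c,1)
cv2.imwrite("pics/z3.png",np.hstack([a,b]))
E
```

```text
(no output)
```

View pics/z3.png

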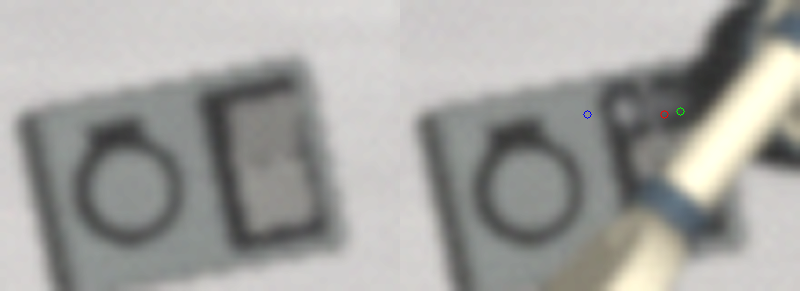

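The top view puts the finger over the rocker's far half, so it is only higher than reported. I'll continue down.

jog_arm(increments=[[0, 0, 0, 0.04, 0], [0, 0, 0, 0.08, 0], [0, 0, 0, 0.08, 0]])

```text
clock: 4.68
ee_pos: [0.5121, -0.38, 0.0615]
tcp_rot: [-0.0, 0.995, 0.097, -0.0]
wrist_force: [1.1, -0.7, 0.6]
opening: -0.003
```

jog_arm(increments=[[0, 0, 0, 0.04, 0], [0, 0, 0, 0.08, 0], [0, 0, 0, 0.08, 0]])

```text
clock: 5.05
ee_pos: [0.5121, -0.3801, 0.0575]
tcp_rot: [-0.0, 0.995, 0.097, -0.0]
wrist_force: [-0.4, -0.6, 0.5]
opening: 0.002
```

```bash
python3 look.py r3 .51 -.38 .06
```

```text
5.15 [ 0.51225304 -0.3801383   0.05783806] [ 0.93619916 -0.49861553 -0.32515926]
```

View pics/r3.png

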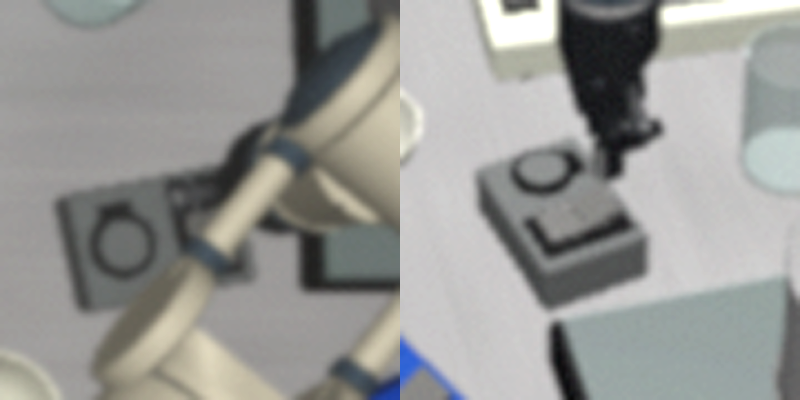

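jog_arm(increments=[[0, 0, 0, 0.04, 0], [0, 0, 0, 0.08, 0], [0, 0, 0, 0.08, 0]])

```text
clock: 5.52
ee_pos: [0.5121, -0.38, 0.0535]
tcp_rot: [-0.0, 0.995, 0.097, -0.0]
wrist_force: [0.2, -0.2, -0.2]
opening: 0.004
```

jog_arm(increments=[[0, 0, 0, 0.03, 0], [0, 0, 0, 0.06, 0], [0, 0, 0, 0.06, 0]])

```text
clock: 5.9
ee_pos: [0.5122, -0.3801, 0.0506]
tcp_rot: [-0.0, 0.995, 0.097, -0.0]
wrist_force: [-0.1, 0.4, 0.0]
opening: -0.005
```

```bash
python3 look.py r4 .51 -.38 .06
```

```text
6.0 [ 0.51224977 -0.38015789  0.05086565] [-1.10439903  0.43716496  0.55364107]
```

View pics/r4.png

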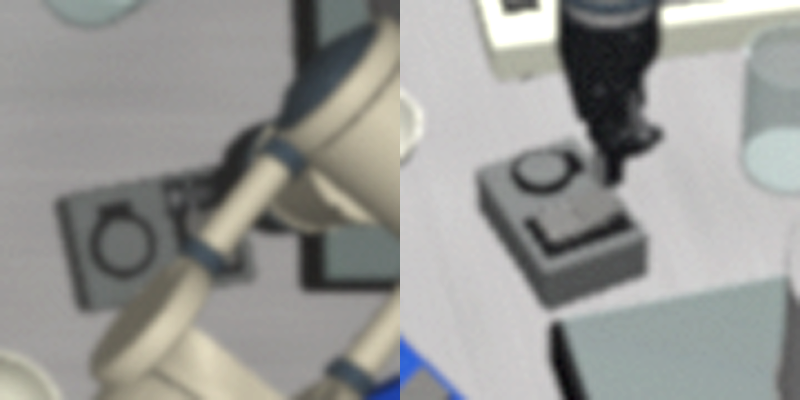

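jog_arm(increments=[[0, 0, 0, 0.03, 0], [0, 0, 0, 0.06, 0], [0, 0, 0, 0.06, 0]])

```text
clock: 6.38
ee_pos: [0.5122, -0.38, 0.0476]
tcp_rot: [-0.0, 0.995, 0.097, -0.0]
wrist_force: [-0.3, -1.2, -0.9]
opening: 0.002
```

jog_arm(increments=[[0, 0, 0, 0.03, 0], [0, 0, 0, 0.06, 0], [0, 0, 0, 0.06, 0]])

```text
clock: 6.75
ee_pos: [0.5122, -0.3801, 0.0446]
tcp_rot: [-0.0, 0.995, 0.097, -0.0]
wrist_force: [0.1, 0.3, -0.2]
opening: -0.002
```

```bash
python3 look.py r5 .51 -.38 .06
```

```text
6.85 [ 0.51226128 -0.38015114  0.04490042] [ 0.30837637 -0.19719881 -0.29888277]
```

View pics/r5.png

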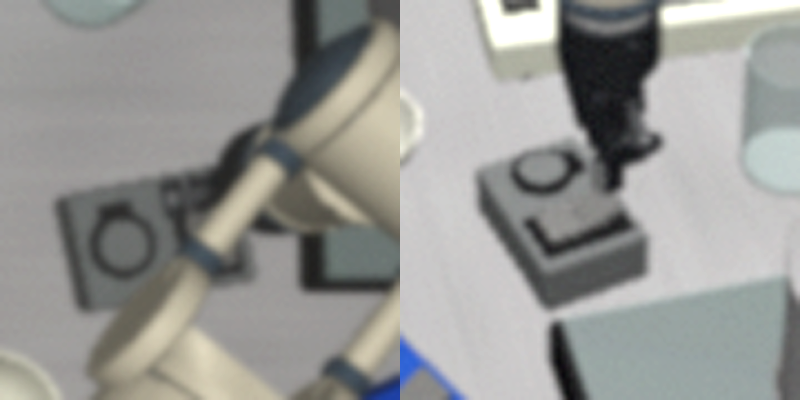

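jog_arm(increments=[[0, 0, 0, 0.03, 0], [0, 0, 0, 0.05, 0], [0, 0, 0, 0.05, 0]])

```text
clock: 7.22
ee_pos: [0.5122, -0.3801, 0.0422]
tcp_rot: [-0.0, 0.995, 0.097, -0.0]
wrist_force: [0.6, 0.1, -0.5]
opening: -0.002
```

```bash
python3 - <<'E'
from h import *
o=[]
for n in("top","side"):
    f=arm.grab_frame(n);q=proj(n,[.505,-.375,.06]);x,y=(q-[20,20]).astype(int)
    a=cv2.convertScaleAbs(cv2.resize(f[y:y+40,x:x+40],(400,400),interpolation=cv2.INTER_CUBIC),alpha=1.6)
    o.append(a)
cv2.imwrite("pics/z4.png",np.hstack(o));s=arm.get_state();print(s["ee_pos"],s["wrist_force"])
E
```

```text
[ 0.51226047 -0.38017006  0.04237324] [0.15640201 0.45913257 0.68248969]
```

View pics/z4.png

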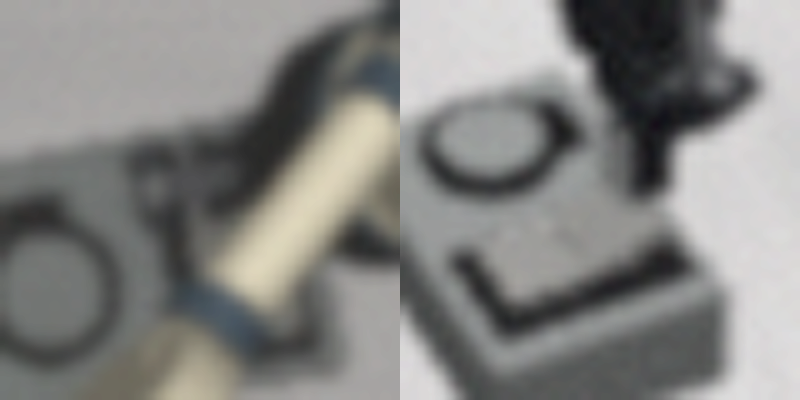

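jog_arm(increments=[[0, 0, 0, 0.03, 0], [0, 0, 0, 0.05, 0], [0, 0, 0, 0.05, 0]])

```text
clock: 7.7
ee_pos: [0.5122, -0.3801, 0.0397]
tcp_rot: [-0.0, 0.995, 0.097, -0.0]
wrist_force: [-0.4, -0.3, -0.3]
opening: 0.005
```

jog_arm(increments=[[0, 0, 0, 0.03, 0], [0, 0, 0, 0.05, 0], [0, 0, 0, 0.05, 0]])

```text
clock: 8.07
ee_pos: [0.5126, -0.3802, 0.038]
tcp_rot: [0.0, 0.995, 0.097, 0.0]
wrist_force: [1.0, 1.9, 3.2]
opening: 0.003
```

```bash
cat > z.py <<'E'
from h import *
import sys
c=[float(v) for v in sys.argv[2:5]]
o=[]
for n in("top","side"):
    f=arm.grab_frame(n);q=proj(n,c);x,y=(q-[20,20]).astype(int)
    a=cv2.convertScaleAbs(cv2.resize(f[y:y+40,x:x+40],(400,400),interpolation=cv2.INTER_CUBIC),alpha=1.6)
    o.append(a)
cv2.imwrite(f"pics/{sys.argv[1]}.png",np.hstack(o));s=arm.get_state();print(s["clock"],s["ee_pos"],s["wrist_force"])
E
python3 z.py z5 .505 -.375 .06
```

```text
8.175 [ 0.51262202 -0.380221    0.03792   ] [0.2470131  0.89327314 3.64501511]
```

View pics/z5.png

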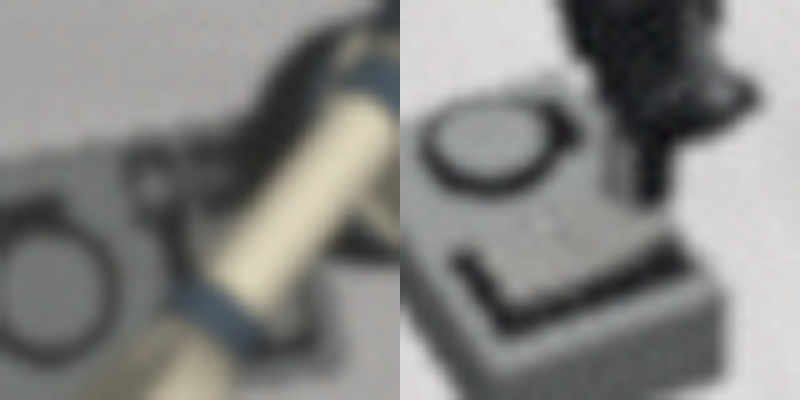

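Contact came at TCP z about 0.0385. That means the physical tip sits about 27-29 mm above the reported TCP. Now I'm pushing the rocker down.

jog_arm(increments=[[0, 0, 0, 0.04, 0], [0, 0, 0, 0.08, 0], [0, 0, 0, 0.08, 0]])

```text
clock: 8.55
ee_pos: [0.5126, -0.3802, 0.0333]
tcp_rot: [0.0, 0.995, 0.097, 0.0]
wrist_force: [2.9, 0.7, 3.9]
opening: -0.0
```

jog_arm(increments=[[0, 0, 0, 0.03, 0], [0, 0, 0, 0.06, 0], [0, 0, 0, 0.06, 0]])

```text
clock: 8.93
ee_pos: [0.5119, -0.3802, 0.03]
tcp_rot: [-0.0, 0.995, 0.097, -0.0]
wrist_force: [1.8, 0.8, 2.9]
opening: 0.002
```

```bash
python3 z.py z6 .505 -.375 .06
```

```text
9.025 [ 0.51187279 -0.38020973  0.02998399] [ 2.23590739 -0.54186388  2.10673344]
```

View pics/z6.png

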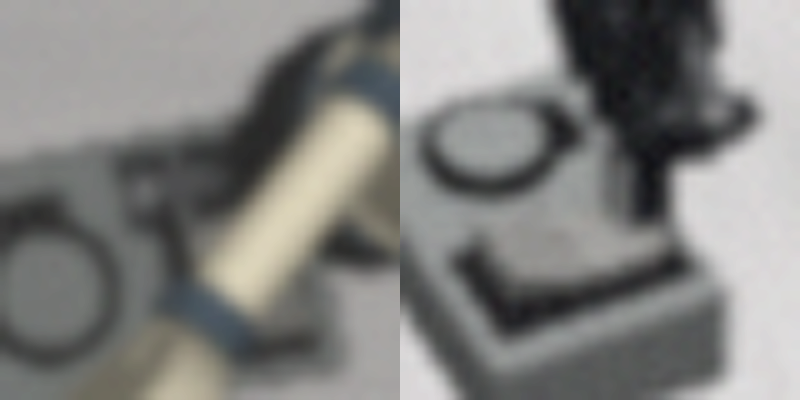

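Near half is rising. Keep going until the force shows the stop.

jog_arm(increments=[[0, 0, 0, 0.03, 0], [0, 0, 0, 0.04, 0], [0, 0, 0, 0.04, 0]])

```text
clock: 9.4
ee_pos: [0.512, -0.3803, 0.0291]
tcp_rot: [0.0, 0.995, 0.097, -0.0]
wrist_force: [0.9, 0.6, 7.0]
opening: -0.002
```

jog_arm(increments=[[0, 0, 0, 0.02, 0], [0, 0, 0, 0.03, 0], [0, 0, 0, 0.03, 0]])

```text
clock: 9.78
ee_pos: [0.5121, -0.3803, 0.0291]
tcp_rot: [0.0, 0.995, 0.097, 0.0]
wrist_force: [-2.3, 3.3, 12.9]
opening: -0.0
```

jog_arm(increments=[[0, 0, 0, 0.03, 0], [0, 0, 0, 0.03, 0], [0, 0, 0, -0.5, 0], [0, 0, 0, -1.5, 0], [0, 0, 0, -2.0, 0], [0, 0, 0, -2.0, 0], [0, 0, 0, -2.0, 0]])

```text
clock: 10.65
ee_pos: [0.5112, -0.3797, 0.1242]
tcp_rot: [-0.001, 0.995, 0.097, -0.002]
wrist_force: [-1.0, 0.1, -0.3]
opening: 0.0
```

```bash
python3 z.py z7 .49 -.375 .06;python3 -c "
from h import *
print(ray('top',359,152,0),ray('top',372/1,137,0.115))"
```

```text
10.75 [ 0.51121541 -0.37947764  0.12385742] [-0.9203837   0.31790256  0.05302319]
[ 0.66753757 -0.32884857  0.        ] [ 0.69592727 -0.34049933  0.115     ]
```

View pics/z7.png

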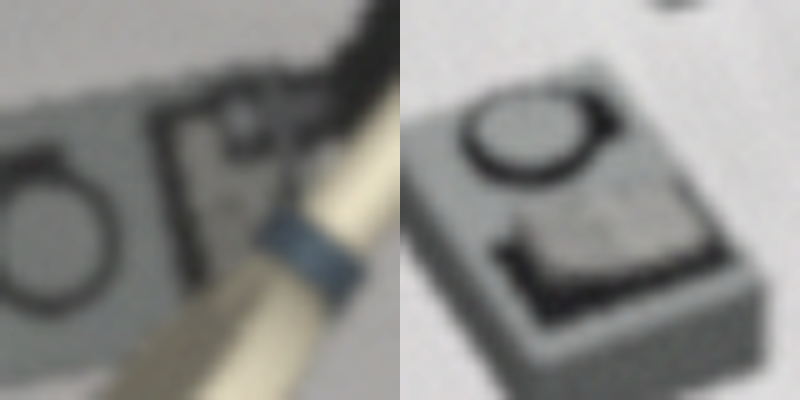

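The rocker is on: the far half is level and the near half is raised. Next is the round key.

jog_arm(increments=[[0, 0.2, -1.0, 0, 0.3], [0, 0.4, -2.0, 0, 0.6], [0, 0.6, -3.0, 0, 0.9], [0, 0.8, -4.0, 0, 1.2], [0, 1.0, -5.0, 0, 1.5], [0, 1.25, -6.0, 0, 1.75], [0, 1.4, -6.73, 0, 1.75], [0, 1.4, -6.73, 0.6, 1.75], [0, 1.4, -6.73, 1.3, 1.75], [0, 1.4, -6.73, 1.3, 1.75]])

```text
clock: 12.0
ee_pos: [0.5128, -0.0359, 0.0572]
tcp_rot: [-0.0, 1.0, -0.025, -0.004]
wrist_force: [-1.0, 0.0, -0.1]
opening: -0.0
```

```bash
python3 z.py k1 .516 -.035 .07
```

```text
12.1 [ 0.51547899 -0.03651272  0.06173101] [0.33050259 0.35298246 0.12136132]
```

View pics/k1.png

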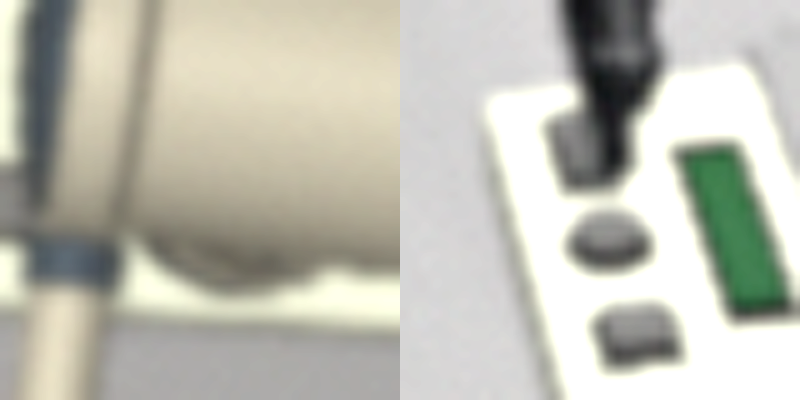

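jog_arm(increments=[[0, 0, 0, 0.25, 0], [0, 0, 0, 0.5, 0], [0, 0, 0, 0.5, 0]])

```text
clock: 12.48
ee_pos: [0.5149, -0.0364, 0.0354]
tcp_rot: [-0.0, 1.0, -0.025, -0.001]
wrist_force: [0.1, -0.8, 0.0]
opening: 0.001
```

```bash
python3 z.py k2 .516 -.035 .07
```

```text
12.575 [ 0.51576668 -0.03651248  0.03680543] [-0.10483672 -0.25013102  0.57006701]
```

View pics/k2.png

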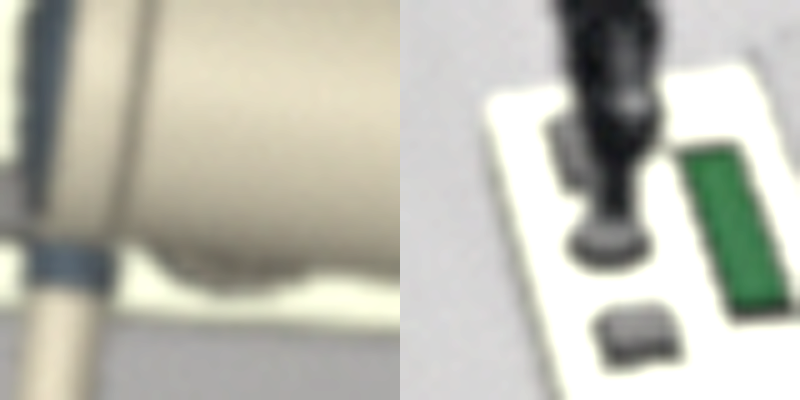

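The tip sits just above the round key, a little to its far side. I'll shift 4 mm and press.

jog_arm(increments=[[0, 0, 0.08, 0, 0], [0, 0, 0.08, 0.06, 0], [0, 0, 0.08, 0.12, 0], [0, 0, 0.08, 0.12, 0]])

```text
clock: 13.08
ee_pos: [0.516, -0.0407, 0.0311]
tcp_rot: [0.0, 1.0, -0.025, 0.0]
wrist_force: [-1.0, -0.8, 2.4]
opening: -0.002
```

jog_arm(increments=[[0, 0, 0, 0.03, 0], [0, 0, 0, 0.05, 0], [0, 0, 0, 0.05, 0]])

```text
clock: 13.45
ee_pos: [0.516, -0.0407, 0.0286]
tcp_rot: [0.0, 1.0, -0.025, 0.0]
wrist_force: [2.7, -2.0, 3.0]
opening: -0.001
```

jog_arm(increments=[[0, 0, 0, 0.02, 0], [0, 0, 0, 0.04, 0], [0, 0, 0, 0.04, 0]])

```text
clock: 13.82
ee_pos: [0.516, -0.0407, 0.0279]
tcp_rot: [0.0, 1.0, -0.025, 0.001]
wrist_force: [-2.6, -2.1, 10.8]
opening: -0.004
```

jog_arm(increments=[[0, 0, 0, 0.02, 0], [0, 0, 0, 0.03, 0], [0, 0, 0, 0.03, 0]])

```text
clock: 14.2
ee_pos: [0.5161, -0.0407, 0.0279]
tcp_rot: [0.0, 1.0, -0.025, 0.001]
wrist_force: [-5.7, -2.1, 17.1]
opening: 0.0
```

jog_arm(increments=[[0, 0, 0, -0.4, 0], [0, 0, 0, -0.8, 0], [0, 0, 0, -0.8, 0]])

```text
clock: 14.58
ee_pos: [0.5169, -0.0404, 0.0671]
tcp_rot: [0.0, 1.0, -0.025, 0.002]
wrist_force: [0.7, -0.8, -1.0]
opening: -0.001
```

```bash
python3 z.py k3 .516 -.035 .07
```

```text
14.675 [ 0.51560384 -0.04033293  0.0646844 ] [-0.15159506 -0.05682151  0.45717916]
```

View pics/k3.png

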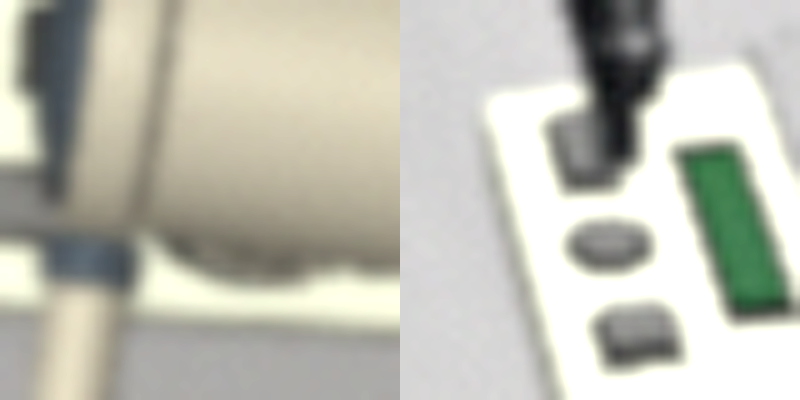

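The round key is in and stays in. Next is the bar key.

jog_arm(increments=[[0, 0, -0.7, 0, 0], [0, 0, -1.33, 0, 0], [0, 0, -1.33, 0, 0], [0, 0, -1.33, 0.3, 0], [0, 0, -1.33, 0.54, 0], [0, 0, -1.33, 0.54, 0]])

```text
clock: 15.42
ee_pos: [0.5177, 0.0252, 0.0356]
tcp_rot: [0.0, 1.0, -0.025, -0.002]
wrist_force: [-0.6, -0.1, -0.0]
opening: 0.001
```

```bash
python3 z.py k4 .519 .03 .07
```

```text
15.525 [0.51869063 0.02547268 0.03746428] [-0.27046518  0.40077687  0.63909035]
```

View pics/k4.png

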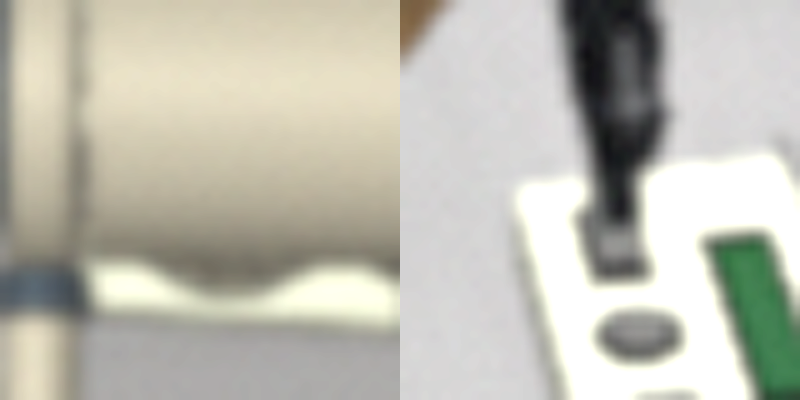

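jog_arm(increments=[[0, 0, 0, 0.1, 0], [0, 0, 0, 0.18, 0], [0, 0, 0, 0.24, 0], [0, 0, 0, 0.24, 0], [0, 0, 0, 0.24, 0], [0, 0, 0, 0.24, 0], [0, 0, 0, 0.24, 0], [0, 0, 0, 0.24, 0], [0, 0, 0, 0.24, 0], [0, 0, 0, 0.24, 0], [0, 0, 0, 0.24, 0], [0, 0, 0, 0.24, 0], [0, 0, 0, 0.24, 0], [0, 0, 0, 0.24, 0], [0, 0, 0, 0.24, 0]])

```text
clock: 17.4
ee_pos: [0.5197, 0.0257, 0.0281]
tcp_rot: [0.0, 1.0, -0.025, 0.001]
wrist_force: [-1.7, -0.9, 10.6]
opening: 0.003
```

jog_arm(increments=[[0, 0, 0, -0.6, 0], [0, 0, 0, -1.5, 0], [0, 0, 0, -2.5, 0], [0, -0.8, 0, -3.0, 0], [0, -1.8, 0, -3.0, 0], [0, -2.6, 0, -3.0, 0], [0, -2.6, 0, -3.0, 0], [0, -2.6, 0, -3.0, 0]])

```text
clock: 18.4
ee_pos: [0.3894, 0.0325, 0.1758]
tcp_rot: [-0.0, 1.0, -0.025, 0.0]
wrist_force: [0.6, -0.8, 0.0]
opening: -0.0
```

```bash
python3 - <<'E'
from h import *
for n in("top","side"):
    f=arm.grab_frame(n);cv2.imwrite(f"pics/{n}_end.png",cv2.resize(f,(800,600),interpolation=cv2.INTER_CUBIC))
    if n=="side":
        a=cv2.resize(f[190:240,222:272],(400,400),interpolation=cv2.INTER_CUBIC);b=cv2.resize(f[245:295,225:275],(400,400),interpolation=cv2.INTER_CUBIC)
        cv2.imwrite("pics/end_crop.png",cv2.convertScaleAbs(np.hstack([a,b]),alpha=1.4))
s=arm.get_state();print(s["clock"],s["ee_pos"],s["wrist_force"],s["joint_velocities"])
E
```

```text
18.5 [0.38963067 0.03237581 0.17550911] [-0.71062429 -0.00739487 -0.29962455] [-0.00217219  0.0083023  -0.00480163 -0.00120575  0.00254001  0.00118083]
```

View pics/end_crop.png

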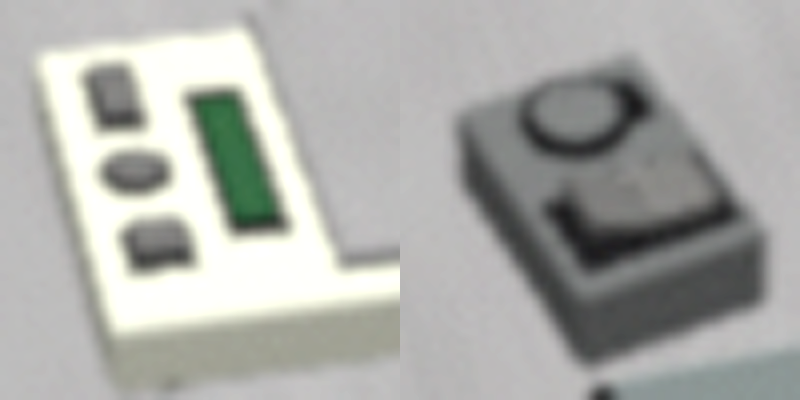

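View pics/side_end.png

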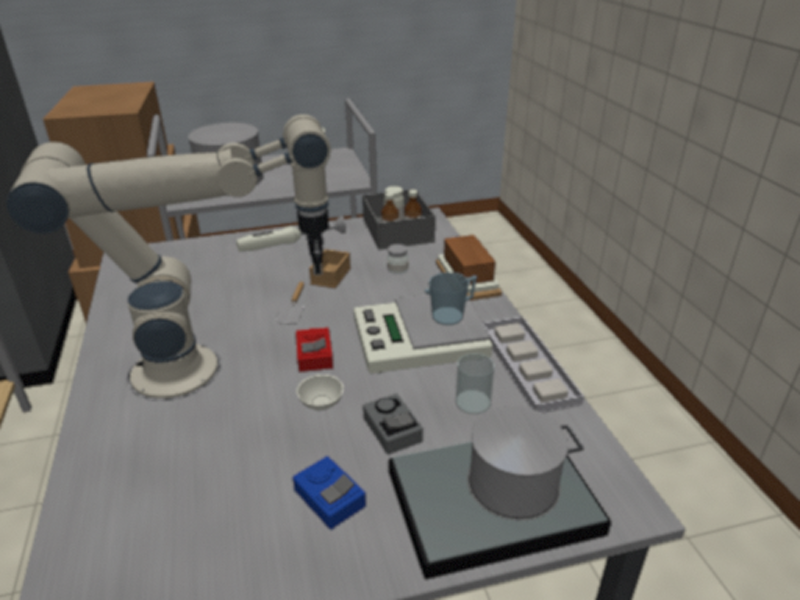

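The final views show the rocker on, the round key down (in the crop its dark sides no longer show), and the bar and square keys up. The jug at (449,298) and the other things are where they were, and the arm is clear. I'm handing in.

```bash
python3 -c "
from plant import arm
print(arm.sign_off())"
```

```text
the job is handed in; nothing more can be done
None
```

The job is done and handed in at about 18.5 s of the 59 s allowed; sign-off gave no verdict. All three presses were made with the fingers shut, in the order asked.

| Step | Result | Evidence |
|---|---|---|
| Rocker on the grey box | Raised half pushed down to its stop | Force passed 12.9 N with no more travel; it read as on right after and in the final view |
| Round key | Pressed fully in, stays in | Force reached 17 N with no more travel; still in at the end |
| Bar key | Held at its stop for about 1.5 s, then let go | 10.6 N at the end of the hold (fully in needs about 5 N); it is back up |

**Final checks:** In the final side view, the square key looks untouched. The jug and the other things are where they were, and the arm is clear of everything. I saved a final top view but did not inspect it.

**One disagreement:** The shut fingertips met things about 28 mm above where the reported tool point put them. I first saw this in the side view, then confirmed it by descending in small steps until contact. The offset was the same at the rocker, the round key and the bar key, so I set the pressing depths from contact force and that offset.

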